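# Throw the toggle clamp with the extension bar

## Task

Close the toggle clamp on the bench: gently slip the loose square steel extension bar fully onto the clamp's short lever stub and, holding the bar, swing the lever past its dead point and press it home on its stop screw with a firm push of about 9 N on the middle of the bar, feeling for the stop and not leaning harder on it. Then pull the bar off and lay it down flat on the open bench, leaving the clamp shut. Work the lever only with the bar, do not drop the bar, and leave the other things where they are.

Things in the scene. Friction and masses are not known exactly. Their poses are not given: they have to be found in the camera images.
- clamp: Clamp fixture fixed to the bench: dark base plate 10 mm thick (x -50 to 50, y -150 to 45 mm) with a grey head, top 45 mm above the bench. Origin: on the bench at the foot of the lever's vertical pivot axis; z up; the lever sticks out on the -x side; toward -y a plunger presses an aluminium part (already in place) against a fence. All but the lever is under 77 mm high.
- clamp_lever (a joint): Lever angle, rad: starts open at 0 to 0.12, grows counter-clockwise seen from above; in the clamp's frame the lever points along 2.59 rad + this. From 0.20 a sprung toggle resists, at most 1 N m near 0.5; dead point at 0.90. Past it the spring pulls it shut, but near the dead point pivot friction (0.12 N m) holds it. The stop is met between 0.95 and 1.07, set anew each time: feel for it.
- stub_tip (a point): The rounded free end of the lever's stub, on its axis, 100 mm from the pivot and 62 mm above the bench; x points outward along the lever.
- extension_bar: Extension bar: loose plain steel square tube, 20 x 20 mm outside, 150 mm long, about 0.2 kg, lying on the bench. Origin at its centre (10 mm above the bench when lying); x runs along it to the open mouth at x = +75 mm; closed black end at -75 mm. Bore 15 mm square, 67 mm deep. Fully on, its mouth meets the lever's shoulder and its centre is 130 mm from the pivot.
- bar_mouth (a point): Centre of the bar's open end; x points out of the mouth.
- calipers: Bystander: slide calipers lying flat, 236 mm long.
- hex_key_block: Bystander: bit holder block, 26 x 75 x 33 mm.
- marker: Bystander: marker pen lying, 139 mm long, 18 mm thick.
- flux_tub: Bystander: low round tub with screw lid, 58 mm diameter, 37 mm high.
- paste_jar: Bystander: small jar with screw lid, 35 mm diameter, 43 mm high.
- lever_axis (a point): Frame of the lever, turning with it. This point lies on the pivot axis 62 mm above the bench, at the lever's mid-height; x runs out along the lever, z up. Flat arm 16 mm wide, 14 mm high to x = 50 mm; square shoulder 22 x 22 mm ending at x = 55 mm; then a plain round steel stub, 11 mm diameter, rounded end at x = 100 mm. It is worked only with the bar on the stub.
- stop_ear (a point): Grey ear 16 x 12 mm on the clamp's head, up to 74 mm above the bench; holds the locked, rubber-tipped stop screw that the lever's flank meets 45 mm from the pivot. This point: the ear's middle, 62 mm above the bench. The spring alone rests the lever on it with under 15 N; a firm press is 18 to 45 N there, i.e. some 9 N (8 to 11) square to the bar at its middle.
- microscope_eyes (a point): Point midway between the eyepieces of the bench microscope, which stands fixed at the back between bar and clamp. They hang toward the robot at 0.23 to 0.27 m above the bench, each 50 mm to the side of this point; the lens ring, 80 mm wide, hangs below with its underside 139 mm above the bench. Keep the gripper and wrist at least 0.10 m nearer the robot when passing.
- iron_lead (a point): The fixed lead of the soldering iron, between bar and clamp; at this point it is 60 mm above the bench. From here it falls to the bench toward the robot's right and climbs away from the robot and to its left, 130 mm high where it passes 90 mm farther on. Carry the bar over it on the robot's side, at least 0.12 m above the bench.

How it is judged:
By the outcome, as a careful person would: the job done as asked, in the order asked, and still so for the second after the job is handed in, with the robot touching nothing.
It also fails if it takes over 67 s, if anything falls off the work surface, if the arm or the gripper's body presses on something with over 40 N, if the wrist force passes 120 N, or if a joint passes its speed limit or range.

## Robot

A 6-joint arm with a two-finger parallel gripper is mounted at the origin on a cart in front of the work surface, level with it; the furniture and walls round the work are solid. World frame = base frame: x ahead of the robot, y to its left, z up, the work surface at z = 0. Lengths are in m, angles in rad, forces in N, time in s.
With the tool pointing down it reaches from about 0.3 to 0.75 m from the base axis. Payload 8.5 kg.
Tool frame: the origin (TCP) lies at the very end of the fingers, on their centre line; the grasp point (between the pads) lies 19 mm behind it (bot.grip_point_offset is the distance from the TCP to the grasp point, in m); z points along the fingers, y is the line along which they close (so a half turn about z gives the same grasp; the last joint's range is limited). The gripper opens to 85 mm and grips with 20 to 120 N. Pads are 22 mm wide; open, the fingers measure 114 mm over their backs; the gripper's body (76 mm by 85 mm) begins 54 mm behind the grasp point. The pads swing forward as they close: fully open they stand 13 mm farther back than shut.
Start: joints at [-1.334, 0.381, 1.297, -0, 1.464, -0.215], TCP at [0.24, -0.495, 0.231] pointing down, gripper open.
Joint ranges: [-3.11, 3.11], [-0.89, 2.33], [0.22, 2.48], [-1.42, 4.56], [0.17, 2.85], [-2.88, 2.88]. Speed limits (rad/s): [2.39, 2.39, 3.14, 3.14, 3.14, 3.14].

## Interface

Orientations are given as a rotation vector (axis times angle).
In Python, from station import bot, grab_frame, sign_off, models gives the robot as it stands.
- The arm moves only by the tool move_arm, never from a script. Its argument "motion" is a list of rows, each an object with "grip": the gripper's target within -1 to 1 (shut at 1, half-way at 0, fully open at -1); "travel": the shift along the tool's x, y, z in cm, a list of three; "spin": the turn about the tool's z in rad. A call has 1 to 12 rows; each row is the pose to reach, as a shift and turn from the pose commanded when the call began, along the tool's axes at that moment; what a row does not reach only later rows make up. A row lasts 1/10 s, in which the tool goes at most 50 mm and 8.59 degrees, less where a joint would pass 70% of its speed; a pose out of reach is approached as far as the arm can. A call with a gripper value outside its range is refused whole. The fingers move at their own pace and stop on an object; "squeeze" is the grip in N (left out, the last holds). Time passes only in rows, so rows that repeat a pose let the fingers close. It gives the time, the measured TCP pose, the force, the opening and the grip force at its end, in the units of the state.
- bot.sense(): the state, without advancing time (a new reading comes with each control period).
- grab_frame(name): name is "scene" or "top" or "wrist"; returns a dict with "frame" (384x512x3 uint8, blue, green, red), "vfov" (degrees; the focal length in pixels is half the picture's height over the tangent of half this angle, whatever the lens; pixels are square), "cx", "cy" (the principal point, pixels), "rvec" (rotation vector, rad) and "tvec" (3), from world to camera coordinates, as OpenCV has them. Camera axes: x right, y down, z forward; pixel columns grow to the right and rows downward; lengths in m; the calibration is good to about 2 mm. A picture is of the moment at which its call begins. There is no depth.
- sign_off(): hands the job in; it is judged then, once.
Trained networks look in a picture, given as the dict that the camera call returned (one of the last four; its "shot" number tells which), for a name from the list of things; names that differ only in an ending like _2 or _b are one class to them, and where a whole thing is asked for, a point or a joint stands for the part that bears it (a point fixed in the world has none). Each returns a list of dicts, best first, with "confidence" (0 to 1); they miss things now and then, are a little off and sometimes report something else, mostly with a low value. They report only what shows in the picture. A call takes as long as a camera call.
- models.look_for(picture, target): "bbox" ([centre column, centre row, width, height] in pixels, round what is visible of it).
- models.regions_of(picture, target): "pixels" (384x512 bool, what is visible of it) and "bbox" ([centre column, centre row, width, height] in pixels, round what is visible of it).
- models.mark_of(picture, target): "uv" ([column, row] in pixels: a listed point, or the origin of a listed thing).
The state is a dict: "t": time; "joint_positions": joint angles; "qd": joint speeds; "effort": joint torques, N m; "eef_pos": TCP position; "orientation": TCP orientation; "force": force on the tool from outside, world axes, zero at the start; "moment": the same for the moment, N m; "width": finger opening in m; "finger_force": force on a finger pad.
Only numpy, scipy, OpenCV 4.12 (cv2) and the standard library are available. Lean on these libraries where they do the work, as an engineer would, in place of code of your own. Each camera call takes 0.05 s, during which the arm holds its last target. There are 200 camera calls.

## Working session

There is one attempt and no reset: what is moved stays moved. The work goes in short steps, Python scripts to look and compute and a tool call to move; the robot and the scene stay as the last step left them, time stands still between calls to the robot, and variables do not carry over. Pictures are saved under pics/ and viewed, at most 10 in all, crops included, and the job is handed in when it is done.

Besides the shell and the picture viewer there is one more tool, called after "Request:" as name(argument=value, ...), one argument or row to a line, values as JSON. move_arm: Moves the arm, as the interface text tells. Its arguments: {"type":"object","properties":{"motion":{"type":"array","items":{"type":"object","properties":{"grip":{"type":"number"},"travel":{"type":"array","items":{"type":"number"}},"spin":{"type":"number"}}}},"squeeze":{"type":"number"}},"required":["motion"]}

```bash
mkdir -p pics; ls
cat > h.py <<'E'
import numpy as np, cv2
from scipy.spatial.transform import Rotation as R
from station import bot, grab_frame, sign_off, models
def K(p):
    f=p["frame"].shape[0]/2/np.tan(np.radians(p["vfov"])/2); return np.array([[f,0,p["cx"]],[0,f,p["cy"]],[0,0,1]])
def ray(p,uv):
    Rm=cv2.Rodrigues(np.array(p["rvec"],float))[0]; t=np.array(p["tvec"],float).ravel()
    d=Rm.T@np.linalg.inv(K(p))@np.array([uv[0],uv[1],1.]); return -Rm.T@t, d
def atz(p,uv,z):
    c,d=ray(p,uv); return c+d*(z-c[2])/d[2]
def proj(p,X):
    return cv2.projectPoints(np.atleast_2d(np.array(X,float)),np.array(p["rvec"],float),np.array(p["tvec"],float),K(p),None)[0][:,0]
def tri(obs):
    A=np.zeros((3,3));b=np.zeros(3)
    for p,uv in obs:
        c,d=ray(p,uv); d=d/np.linalg.norm(d); M=np.eye(3)-np.outer(d,d); A+=M;b+=M@c
    return np.linalg.solve(A,b)
E
python3 - <<'E'
from h import *
np.set_printoptions(precision=4,suppress=True)
P={n:grab_frame(n) for n in("scene","top","wrist")}
for n,p in P.items():
    cv2.imwrite(f"pics/{n}0.png",p["frame"]); print(n,p["vfov"],ray(p,(256,192)))
Z=dict(clamp=0,stub_tip=.062,extension_bar=.01,bar_mouth=.01,calipers=.005,hex_key_block=.016,marker=.009,flux_tub=.018,paste_jar=.02,lever_axis=.062,stop_ear=.062,microscope_eyes=.25,iron_lead=.06)
for k,z in Z.items():
    for n,p in P.items():
        for m in models.mark_of(p,k)[:2]: print(k,n,np.round(m["uv"],1),round(m["confidence"],2),atz(p,m["uv"],z))
print(bot.sense(),bot.grip_point_offset)
E
```

```text
pics
scene 55.03216873516283 (array([-0.0147,  0.5409,  0.8271]), array([ 0.5769, -0.5349, -0.6174]))
top 46.01300915110695 (array([ 0.4224, -0.0087,  1.3901]), array([ 0.1237, -0.0232, -0.9921]))
wrist 61.55065842367717 (array([ 0.3079, -0.4619,  0.3733]), array([-0.2663, -0.1285, -0.9553]))
clamp scene [319.3 196.7] 0.91 [ 0.5791 -0.3169  0.    ]
clamp scene [281.2 273.1] 0.65 [0.438  0.0306 0.    ]
clamp top [342.8 200.8] 0.76 [ 0.5696 -0.3105  0.    ]
stub_tip scene [328.  201.9] 0.56 [ 0.4978 -0.2514  0.062 ]
stub_tip top [326.6 225.5] 0.72 [ 0.4898 -0.2476  0.062 ]
stub_tip top [335.7 154.8] 0.69 [ 0.7017 -0.2789  0.062 ]
extension_bar top [233.6 242.7] 0.86 [0.4394 0.0266 0.01  ]
bar_mouth scene [258.1 264.4] 0.91 [0.5008 0.061  0.01  ]
bar_mouth scene [234.6 246.8] 0.49 [0.6003 0.0638 0.01  ]
bar_mouth top [217.4 222.9] 0.73 [0.4991 0.0764 0.01  ]
bar_mouth top [126.1 223.9] 0.54 [0.4951 0.353  0.01  ]
calipers scene [228.6 227.2] 0.93 [0.6828 0.018  0.005 ]
calipers top [238.1 160.7] 0.72 [0.6931 0.0148 0.005 ]
hex_key_block scene [206.6 317.3] 0.6 [0.4642 0.2741 0.016 ]
hex
[... 713 characters left out ...]
9.9] 0.9 [ 0.5362 -0.3531  0.062 ]
iron_lead scene [292.5 237.8] 0.56 [ 0.4711 -0.0502  0.06  ]
iron_lead top [265.7 229.6] 0.7 [ 0.4772 -0.0685  0.06  ]
iron_lead top [364.4 212.5] 0.45 [ 0.5287 -0.3608  0.06  ]
{'t': 2.1, 'joint_positions': array([-1.3343,  0.3806,  1.2974,  0.    ,  1.4636, -0.2153]), 'qd': array([ 0.0014, -0.0018,  0.0006, -0.    , -0.0012,  0.0004]), 'effort': array([ -0.0005, -44.8327, -23.1462,  -0.0002,   0.0005,   0.    ]), 'eef_pos': array([ 0.2401, -0.4948,  0.2313]), 'orientation': array([-3.0618, -0.7037, -0.    ]), 'force': array([-0.2527,  0.1914, -0.3382]), 'moment': array([-0.0237, -0.0214,  0.0317]), 'finger_force': 0.0, 'width': 0.08511265284719438} 0.0187
```

View pics/top0.png

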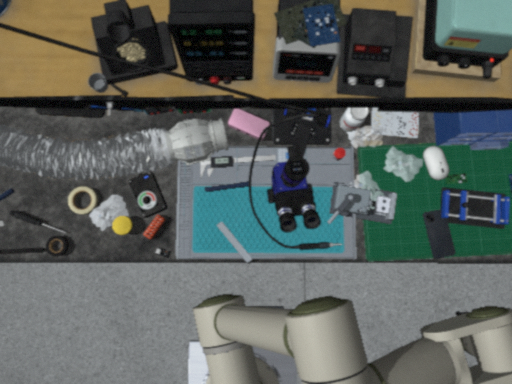

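View pics/scene0.png

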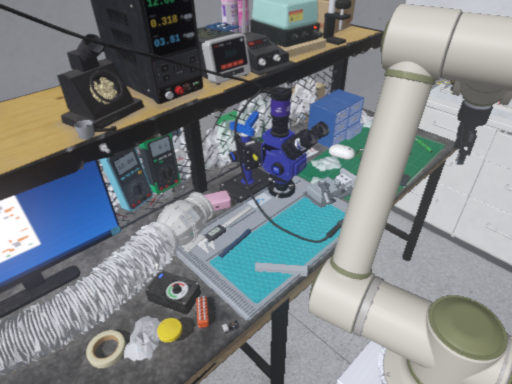

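The top view shows the bar from (218,223) to (251,260), with the lead and microscope at about (265–300,190–230) and the clamp at (370,205) with its lever pointing down-left. The scene view agrees, with the bar at (281,268) and the clamp at (335,190). Next I'll refine the bar position and plan the approach.

```bash
cat >> h.py <<'E'
np.set_printoptions(precision=4,suppress=True)
def pose():
    s=bot.sense(); return s,np.array(s["eef_pos"]),R.from_rotvec(s["orientation"])
def theta():
    x=pose()[2].as_matrix()[:,0]; return np.arctan2(x[1],x[0])
def goto(tcp,th=None,base=None):
    s,p,r=pose()
    if base is not None: p=np.array(base)
    d=r.inv().apply(np.array(tcp)-p)*100; 
    sp=0 if th is None else -((th-theta()+np.pi)%(2*np.pi)-np.pi)
    print("travel cm",d,"spin",round(sp,4))
def barfit(p,name="extension_bar",ztop=.02):
    m=models.regions_of(p,name)
    if not m: print("none");return
    m=m[0]; v,u=np.nonzero(m["pixels"]); 
    X=np.array([atz(p,(a,b),ztop)[:2] for a,b in zip(u,v)]); r=cv2.minAreaRect(X.astype(np.float32)); print(name,m["confidence"],len(u),"rect",r,"mean",X.mean(0))
E
python3 - <<'E'
from h import *
P={n:grab_frame(n) for n in("scene","top")}
for p in P.values(): barfit(p,ztop=.015)
for n,p in P.items():
    for m in models.mark_of(p,"microscope_eyes")[:2]: print(n,m,atz(p,m["uv"],.25))
print(theta()); goto([.40,.03,.24],.75)
E
```

```text
extension_bar 0.93 508 rect ((0.44135627150535583, 0.027802400290966034), (0.15052026510238647, 0.03739635646343231), 40.27145004272461) mean [0.4398 0.0254]
extension_bar 0.89 257 rect ((0.4413740038871765, 0.022593479603528976), (0.14546768367290497, 0.016696946695446968), 39.82992172241211) mean [0.4421 0.0234]
top {'uv': [216.2, 221.3], 'confidence': 0.46} [0.4898 0.0647 0.25  ]
0.4518069484692767
travel cm [ 37.2974 -40.234   -0.867 ] spin -0.2982
```

Request:
move_arm(
  motion=[
    {"travel": [18,-20,0],"spin": -0.12,"grip": -1},
    {"travel": [37,-39,0],"spin": -0.25},
    {"travel": [37,-39,0],"spin": -0.25},
    {"travel": [37,-39,0],"spin": -0.25},
    {"travel": [37,-39,0],"spin": -0.25},
    {"travel": [37,-39,0],"spin": -0.25},
    {"travel": [37,-39,0],"spin": -0.25},
    {"travel": [37,-39,0],"spin": -0.25},
    {"travel": [37,-39,0],"spin": -0.25},
    {"travel": [37,-39,0],"spin": -0.25},
    {"travel": [37,-39,0],"spin": -0.25},
    {"travel": [40.5,-38,3],"spin": -0.25},
  ],
)

```text
invalid input
```

Run:
```python
from h import *
print(bot.sense()); p=grab_frame("wrist"); cv2.imwrite("pics/w1.png",p["frame"])
barfit(p,ztop=.02)
for k in("extension_bar","bar_mouth"):
    for m in models.mark_of(p,k)[:2]: print(k,m,atz(p,m["uv"],.01))
print(theta()); goto([.441,.024,.12],.70)
```

```text
{'t': 2.4, 'joint_positions': array([-1.3343,  0.3806,  1.2974, -0.    ,  1.4636, -0.2153]), 'qd': array([-0.0002,  0.0001,  0.0002,  0.0012, -0.0002, -0.0011]), 'effort': array([ -0.0001, -44.8325, -23.1464,  -0.0002,   0.0005,   0.    ]), 'eef_pos': array([ 0.2401, -0.4948,  0.2313]), 'orientation': array([ 3.0617,  0.7037, -0.    ]), 'force': array([ 0.1832, -0.9354,  0.394 ]), 'moment': array([-0.0471,  0.0004,  0.0242]), 'finger_force': 0.0, 'width': 0.0855909663749155}
none
0.451802782338873
travel cm [ 40.7216 -37.9064  11.1319] spin -0.2482
```

View pics/w1.png

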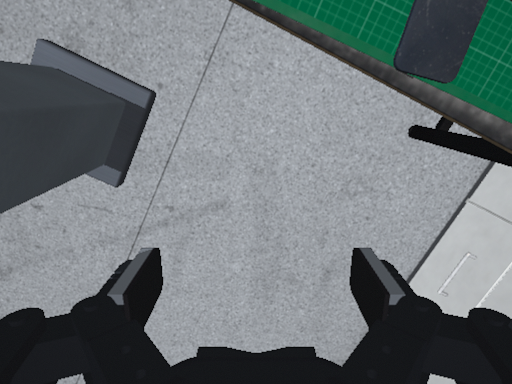

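The call was refused, so the arm hasn't moved: the picture shows the floor and the bench edge, with the fingers at (140,275) and (380,275). I'll fill in every field of each row.

Request:
move_arm(
  motion=[
    {"travel": [18,-20,0],"spin": -0.12,"grip": -1},
    {"travel": [37,-39,0],"spin": -0.25,"grip": -1},
    {"travel": [37,-39,0],"spin": -0.25,"grip": -1},
    {"travel": [37,-39,0],"spin": -0.25,"grip": -1},
    {"travel": [37,-39,0],"spin": -0.25,"grip": -1},
    {"travel": [37,-39,0],"spin": -0.25,"grip": -1},
    {"travel": [37,-39,0],"spin": -0.25,"grip": -1},
    {"travel": [37,-39,0],"spin": -0.25,"grip": -1},
    {"travel": [37,-39,0],"spin": -0.25,"grip": -1},
    {"travel": [37,-39,0],"spin": -0.25,"grip": -1},
    {"travel": [40.5,-38,3],"spin": -0.25,"grip": -1},
    {"travel": [40.5,-38,3],"spin": -0.25,"grip": -1},
  ],
)

```text
t: 3.8
eef_pos: [0.4397, 0.0267, 0.2003]
orientation: [-2.948, -1.085, -0.0]
force: [-0.7, -0.6, 1.4]
width: 0.0852
finger_force: 0.0
```

Run:
```python
from h import *
print(bot.sense()); p=grab_frame("wrist"); cv2.imwrite("pics/w2.png",p["frame"])
barfit(p,ztop=.02)
for k in("extension_bar","bar_mouth"):
    for m in models.mark_of(p,k)[:2]: print(k,m,atz(p,m["uv"],.01))
print(theta()); goto([.441,.024,.12],.70)
```

```text
{'t': 3.8, 'joint_positions': array([-0.2096,  0.2183,  1.6347,  0.0005,  1.2887,  0.6559]), 'qd': array([ 0.3032,  0.3183, -0.1676, -0.0146, -0.131 ,  0.3041]), 'effort': array([  0.489 , -35.8126, -20.7743,   0.224 ,  -0.0822,   0.1159]), 'eef_pos': array([0.4397, 0.0267, 0.2003]), 'orientation': array([-2.9479, -1.0846, -0.0002]), 'force': array([-0.672 , -0.5854,  1.3883]), 'moment': array([-0.0217,  0.0263, -0.0105]), 'finger_force': 0.0, 'width': 0.08515900849323355}
extension_bar 0.82 2834 rect ((0.44177427887916565, 0.025594543665647507), (0.1495143175125122, 0.02015850879251957), 39.91165542602539) mean [0.4452 0.0288]
extension_bar {'uv': [258.6, 166.9], 'confidence': 0.61} [0.4417 0.0244 0.01  ]
bar_mouth {'uv': [256.9, 91.5], 'confidence': 0.84} [0.4984 0.075  0.01  ]
0.702461440094899
travel cm [0.2248 0.1591 8.1379] spin 0.0025
```

View pics/w2.png

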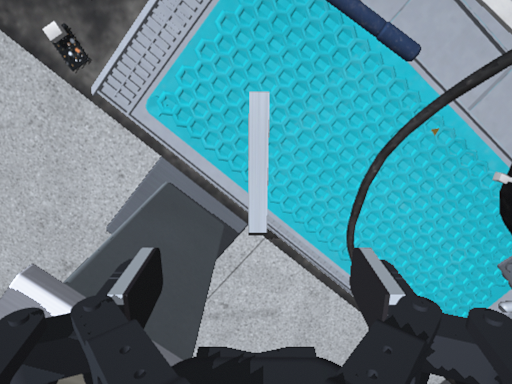

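The bar is at (258,92)–(258,235), aligned with the tool, with its mouth at the top. The lead is to its right at about (355,250).

Request:
move_arm(
  motion=[
    {"travel": [0.3,0.1,4],"spin": 0.005,"grip": -0.3},
    {"travel": [0.3,0.1,8],"spin": 0.005,"grip": -0.3},
    {"travel": [0.3,0.1,12],"spin": 0.005,"grip": -0.3},
    {"travel": [0.3,0.1,15],"spin": 0.005,"grip": -0.3},
    {"travel": [0.3,0.1,17],"spin": 0.005,"grip": -0.3},
    {"travel": [0.3,0.1,18],"spin": 0.005,"grip": -0.3},
    {"travel": [0.3,0.1,18.8],"spin": 0.005,"grip": -0.3},
    {"travel": [0.3,0.1,19.3],"spin": 0.005,"grip": -0.3},
    {"travel": [0.3,0.1,19.6],"spin": 0.005,"grip": -0.3},
    {"travel": [0.3,0.1,19.6],"spin": 0.005,"grip": -0.3},
    {"travel": [0.3,0.1,19.6],"spin": 0.005,"grip": -0.3},
  ],
)

```text
t: 5.1
eef_pos: [0.4418, 0.025, 0.0057]
orientation: [2.952, 1.072, 0.001]
force: [0.0, -0.2, 0.5]
width: 0.0553
finger_force: 0.0
```

Request:
move_arm(
  squeeze=60,
  motion=[
    {"travel": [0,0,0.1],"spin": 0,"grip": 1},
    {"travel": [0,0,0.1],"spin": 0,"grip": 1},
    {"travel": [0,0,0.1],"spin": 0,"grip": 1},
    {"travel": [0,0,0.1],"spin": 0,"grip": 1},
    {"travel": [0,0,0.1],"spin": 0,"grip": 1},
    {"travel": [0,0,0.1],"spin": 0,"grip": 1},
    {"travel": [0,0,0.1],"spin": 0,"grip": 1},
    {"travel": [0,0,0.1],"spin": 0,"grip": 1},
  ],
)

```text
t: 5.9
eef_pos: [0.4416, 0.0251, 0.0047]
orientation: [2.953, 1.072, 0.001]
force: [-0.7, -0.3, 4.9]
width: 0.0184
finger_force: 59.6
```

Request:
move_arm(
  motion=[
    {"travel": [0,0,-1],"spin": 0,"grip": 1},
    {"travel": [0,0,-3],"spin": 0,"grip": 1},
    {"travel": [0,0,-6.5],"spin": 0,"grip": 1},
    {"travel": [0,0,-10.5],"spin": 0,"grip": 1},
    {"travel": [0,0,-14.5],"spin": 0,"grip": 1},
    {"travel": [-2,-1,-18],"spin": 0,"grip": 1},
    {"travel": [-5,-2.5,-21],"spin": 0.0,"grip": 1},
    {"travel": [-8.7,-4,-23],"spin": 0.0,"grip": 1},
    {"travel": [-12.2,-0.2,-23],"spin": 0.1,"grip": 1},
    {"travel": [-15.5,3.8,-23],"spin": 0.2,"grip": 1},
    {"travel": [-19,8,-23],"spin": 0.3,"grip": 1},
    {"travel": [-22,12,-23],"spin": 0.4,"grip": 1},
  ],
)

```text
t: 7.1
eef_pos: [0.3484, -0.2016, 0.2349]
orientation: [3.108, 0.457, 0.001]
force: [1.0, 0.0, -3.0]
width: 0.0186
finger_force: 59.3
```

Run:
```python
from h import *
print(theta(), bot.sense()["joint_positions"]); goto([.35,-.25,.235],.2); goto([.43,-.29,.24],0)
```

```text
0.2921661253226666 [-0.8208  0.1154  1.6572  0.0002  1.3687  0.4578]
travel cm [-1.244   4.6846 -0.0098] spin 0.0922
travel cm [ 5.2651 10.8194 -0.5067] spin 0.2922
```

Request:
move_arm(
  motion=[
    {"travel": [-1.2,4.5,0],"spin": 0.09,"grip": 1},
    {"travel": [1,7,0],"spin": 0.19,"grip": 1},
    {"travel": [3,9,-0.3],"spin": 0.29,"grip": 1},
    {"travel": [5.2,10.8,-0.5],"spin": 0.29,"grip": 1},
    {"travel": [5.2,10.8,-0.5],"spin": 0.29,"grip": 1},
    {"travel": [5.2,10.8,-0.5],"spin": 0.29,"grip": 1},
  ],
)

```text
t: 7.7
eef_pos: [0.4304, -0.2876, 0.2391]
orientation: [-3.14, -0.012, 0.002]
force: [-0.2, 0.4, -3.0]
width: 0.0185
finger_force: 59.3
```

Run:
```python
from h import *
print(theta(), pose()[1]); p=grab_frame("wrist"); q=grab_frame("scene");tp=grab_frame("top"); cv2.imwrite("pics/w3.png",p["frame"])
cv2.imwrite("pics/s3.png",q["frame"]);cv2.imwrite("pics/t3.png",tp["frame"])
for k in("stub_tip","lever_axis","stop_ear","bar_mouth","clamp"):
  for n,g in (("w",p),("s",q),("t",tp)):
    for m in models.mark_of(g,k)[:1]: print(k,n,m,atz(g,m["uv"],0 if k=="clamp" else .062))
print(bot.sense())
```

```text
0.007388162016920809 [ 0.4304 -0.2876  0.2391]
stub_tip w {'uv': [215.5, 100.4], 'confidence': 0.73} [ 0.4979 -0.2483  0.062 ]
stub_tip t {'uv': [329.3, 225.8], 'confidence': 0.55} [ 0.4889 -0.2555  0.062 ]
lever_axis w {'uv': [290.5, 12.8], 'confidence': 0.86} [ 0.5731 -0.317   0.062 ]
lever_axis s {'uv': [322.1, 181.4], 'confidence': 0.62} [ 0.581  -0.3261  0.062 ]
lever_axis t {'uv': [350.2, 200.1], 'confidence': 0.6} [ 0.5652 -0.3191  0.062 ]
stop_ear w {'uv': [334.8, 55.0], 'confidence': 0.91} [ 0.5387 -0.3589  0.062 ]
stop_ear t {'uv': [360.4, 209.8], 'confidence': 0.82} [ 0.5365 -0.3487  0.062 ]
bar_mouth w {'uv': [253.1, 89.5], 'confidence': 0.64} [ 0.508  -0.2841  0.062 ]
bar_mouth t {'uv': [354.2, 216.0], 'confidence': 0.59} [ 0.5181 -0.3298  0.062 ]
clamp w {'uv': [281.2, 22.7], 'confidence': 0.95} [ 0.5766 -0.3133  0.    ]
clamp s {'uv': [321.2, 198.6], 'confidence': 0.64} [ 0.5676 -0.3132  0.    ]
clamp t {'uv': [341.5, 198.4], 'confidence': 0.68} [ 0.577  -0.3066  0.    ]
{'t': 8.6, 'joint_positions': array([-0.8182,  0.3189,  1.3692,  0.    ,  1.4536,  0.7458]), 'qd': array([-0.0001, -0.    ,  0.0006,  0.0003,  0.0007,  0.0011]), 'effort': array([ -0.0028, -42.6766, -23.9175,  -0.0266,   0.0257,  -0.    ]), 'eef_pos': array([ 0.4307, -0.2881,  0.2393]), 'orientation': array([-3.1415, -0.0106,  0.0001]), 'force': array([ 0.1059,  0.1648, -3.6389]), 'moment': array([-0.006 , -0.0117, -0.0556]), 'finger_force': 59.32529032230377, 'width': 0.01826021127197344}
```

View pics/w3.png

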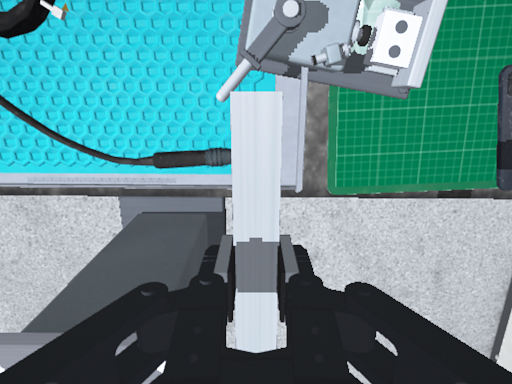

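The wrist view shows the bar gripped centrally, with its mouth edge at (256,91). The stub tip is at about (219,98) and the pivot bolt at (290,11). I'll look closer at the stub to fit its axis.

Run:
```python
from h import *
im=cv2.imread("pics/w3.png"); c=cv2.resize(im[0:115,190:320],None,fx=5,fy=5,interpolation=cv2.INTER_CUBIC); cv2.imwrite("pics/c3.png",c)
p=grab_frame("wrist"); print(p["cx"],p["cy"],K(p)[0,0])
for uv in((231,91),(256,91),(281,91),(238,230),(274,230)): print(uv,atz(p,uv,.2546))
m=models.regions_of(p,"clamp_lever")
for x in m[:2]: print(x["bbox"],x["confidence"],x["pixels"].sum())
```

```text
255.8678556886188 191.0843428794397 322.3985425183303
(231, 91) [ 0.5065 -0.278   0.2546]
(256, 91) [ 0.5066 -0.2874  0.2546]
(281, 91) [ 0.5066 -0.2968  0.2546]
(238, 230) [ 0.4496 -0.28    0.2546]
(274, 230) [ 0.4497 -0.2954  0.2546]
[259.2, 52.0, 93.3, 104.0] 0.58 2365
```

View pics/c3.png

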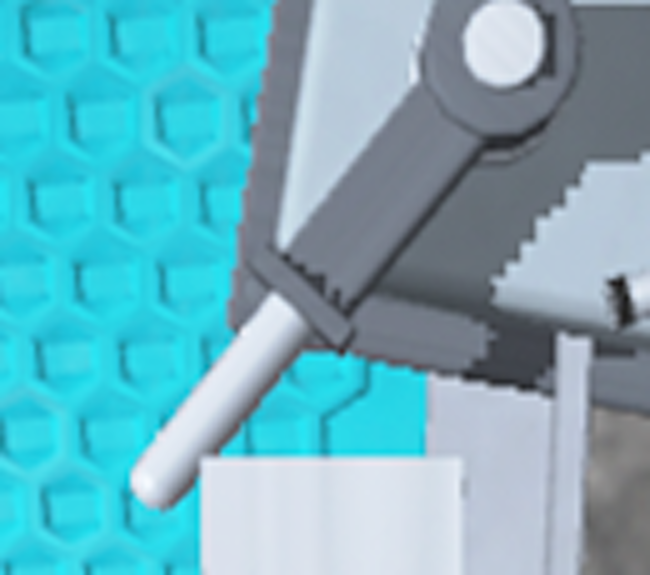

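The crop shows the stub running from the shoulder at crop (289,309), image (247.8,61.8), to its tip at crop (150,500), image (220,100). The bolt is at image (291,8.4).

Run:
```python
from h import *
p=grab_frame("wrist")
a=atz(p,(220,100),.062);b=atz(p,(247.8,61.8),.062);c=atz(p,(291,8.4),.076);c0=atz(p,(291,8.4),.069)
mid=atz(p,(223,96),.062)
print(a,b,c,c0); 
for s,e in((b,mid),(c,mid),(c0,b)): d=e-s; print(np.arctan2(d[1],d[0]),np.linalg.norm(d))
print(pose()[1],theta())
```

```text
[ 0.4989 -0.2533  0.062 ] [ 0.533  -0.2799  0.062 ] [ 0.574  -0.3168  0.076 ] [ 0.5756 -0.3175  0.069 ]
2.480971181538955 0.03854587977882265
2.4387505429906993 0.09475103462120174
2.4187577429051577 0.05726336042419373
[ 0.4307 -0.2881  0.2393] 0.006768777184279812
```

Run:
```python
from h import *
for n in("top","scene","top"):
    p=grab_frame(n)
    for m in models.mark_of(p,"microscope_eyes")[:3]: print(n,m,atz(p,m["uv"],.25))
    if n!="top": S=p
    else: T=p
# predicted pixels for hypotheses
for X in([.50,-.142,.25],[.50,-.192,.25],[.50,-.092,.25],[.53,-.142,.25],[.47,-.142,.25]): print(X,proj(T,X),proj(S,X))
a=cv2.imread("pics/top0.png")[150:250,250:350]; b=cv2.imread("pics/scene0.png")[90:190,245:345]
cv2.imwrite("pics/m4.png",cv2.resize(np.hstack([a,b]),None,fx=4,fy=4,interpolation=cv2.INTER_CUBIC))
```

```text
[0.5, -0.142, 0.25] [[298.1351 217.5679]] [[309.9414 167.0531]]
[0.5, -0.192, 0.25] [[317.8724 217.6445]] [[321.2815 160.0259]]
[0.5, -0.092, 0.25] [[278.3692 217.4913]] [[297.9814 174.4644]]
[0.53, -0.142, 0.25] [[298.0145 205.7398]] [[301.6962 162.8009]]
[0.47, -0.142, 0.25] [[298.2566 229.4767]] [[318.4679 171.4503]]
```

View pics/m4.png

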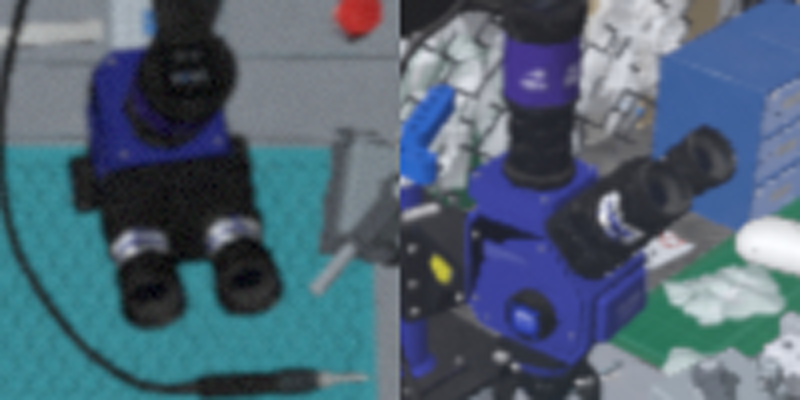

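The left half is the top view, with the eyepiece ends at image (287.5,223.7) and (312.5,219.5). The right half is the scene view, with the ends at about (313,139) and (324,129).

Run:
```python
from h import *
T=grab_frame("top");S=grab_frame("scene")
for a,b in(((287.5,223.7),(313,138.7)),((312.5,219.5),(323.7,128.7))):
    X=tri([(T,a),(S,b)]); print(X,proj(T,X),proj(S,X))
print(bot.sense()["t"])
```

```text
[ 0.4756 -0.1064  0.3643] [[288.401  224.8731]] [[311.6478 138.6279]]
[ 0.4857 -0.1626  0.3666] [[313.2132 220.4437]] [[322.6562 128.6616]]
9.15
```

Run:
```python
from h import *
S=grab_frame("scene"); im=S["frame"].copy(); s,p,r=pose()
for h in (0.02,.073,.19,.31,.40):
    c=p+[0,0,h]; pr=proj(S,[c])[0]
    # horizontal perp to camera view
    C=ray(S,(256,192))[0]; d=(c-C)[:2]; n=np.array([-d[1],d[0],0])/np.linalg.norm(d)
    a,b=proj(S,[c+n*.05,c-n*.05]); cv2.line(im,tuple(map(int,a)),tuple(map(int,b)),(0,0,255),1); print(h,a,b)
u,v=map(int,proj(S,[p+[0,0,.2]])[0]); u0,v0=max(0,u-100),max(0,v-75)
cv2.imwrite("pics/s5.png",cv2.resize(im[v0:v0+150,u0:u0+200],None,fx=4,fy=4,interpolation=cv2.INTER_CUBIC))
```

```text
0.02 [344.1703 150.9658] [379.8696 156.329 ]
0.073 [346.627  134.8036] [383.5424 139.9477]
0.19 [352.6414  95.2342] [392.5574  99.7384]
0.31 [359.8261  47.9659] [403.3697  51.5126]
0.4 [366.0535   6.9957] [412.7798   9.5415]
```

View pics/s5.png

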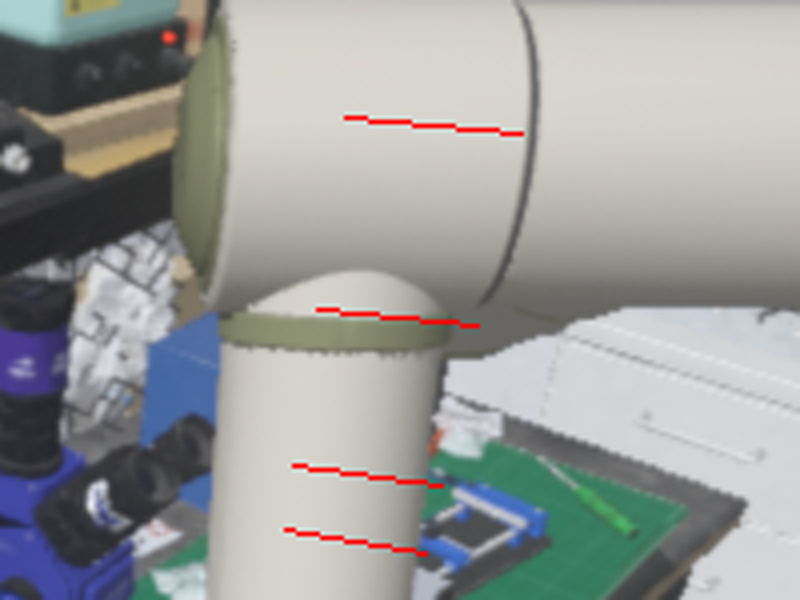

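The red lines fall on the upper arm, which hides the gripper from the scene camera. The eyepieces show at about crop (185,445). I'll measure the wrist silhouette numerically from the top view instead.

Run:
```python
from h import *
T=grab_frame("top"); a=cv2.imread("pics/top0.png").astype(int); b=T["frame"].astype(int)
m=(np.abs(a-b).max(2)>25).astype(np.uint8); m=cv2.morphologyEx(m,cv2.MORPH_CLOSE,np.ones((5,5)));m=cv2.morphologyEx(m,cv2.MORPH_OPEN,np.ones((3,3)))
s,p,r=pose(); az=np.arctan2(p[1],p[0]); v,u=np.nonzero(m)
for z in(.3,.55):
    X=np.array([atz(T,c,z)[:2] for c in zip(u,v)])-p[:2]
    al=X@[np.cos(az),np.sin(az)]; la=X@[-np.sin(az),np.cos(az)]
    print("z",z)
    for lo in np.arange(-.2,.2,.02):
        k=(al>=lo)&(al<lo+.02)&(abs(la)<.2)
        if k.sum()>3: print(round(lo,2),k.sum(),np.percentile(la[k],[2,98]))
```

```text
z 0.3
-0.2 743 [-0.1958  0.0475]
-0.18 418 [-0.1979  0.0462]
-0.16 269 [-0.1968  0.0465]
-0.14 362 [-0.0971  0.0411]
-0.12 434 [-0.1054  0.0436]
-0.1 481 [-0.1076  0.0528]
-0.08 359 [-0.1096  0.0487]
-0.06 379 [-0.115   0.0477]
-0.04 406 [-0.1154  0.0475]
-0.02 568 [-0.1228  0.0402]
-0.0 613 [-0.135   0.0325]
0.02 579 [-0.1398  0.0248]
0.04 647 [-0.1393  0.0439]
0.06 567 [-0.1393  0.0248]
0.08 281 [-0.151   0.0149]
0.1 150 [-0.1747  0.0063]
0.12 15 [-0.1706 -0.1574]
z 0.55
-0.2 1414 [-0.1585  0.0884]
-0.18 1168 [-0.1893  0.0853]
-0.16 993 [-0.197   0.0851]
-0.14 1026 [-0.1967  0.0817]
-0.12 1085 [-0.1918  0.0907]
-0.1 938 [-0.1955  0.0882]
-0.08 862 [-0.1972  0.0869]
-0.06 948 [-0.1969  0.086 ]
-0.04 970 [-0.1968  0.0769]
-0.02 847 [-0.197  0.08 ]
-0.0 808 [-0.056   0.0819]
0.02 440 [-0.1047  0.0636]
0.04 259 [-0.1382  0.0553]
0.06 109 [-0.1707 -0.1307]
0.08 117 [-0.1916 -0.1594]
0.1 5 [-0.1895 -0.1857]
```

Run:
```python
from h import *
S=grab_frame("scene"); im=cv2.imread("pics/scene0.png"); p=np.array([.2401,-.4948,.2313]); az=np.arctan2(p[1],p[0])
for h in np.arange(0,.46,.03):
    c=p+[0,0,h]; u,v=proj(S,[c])[0]; C=ray(S,(256,192))[0]; d=(c-C)[:2]; n=np.array([-d[1],d[0],0])/np.linalg.norm(d)
    w=abs(proj(S,[c+n*.05])[0][0]-u)
    print(round(h,2),round(u,1),round(v,1),"halfw50mm px",round(w,1))
    
c=cv2.resize(im[0:180,400:512],None,fx=3.3,fy=3.3,interpolation=cv2.INTER_CUBIC); cv2.imwrite("pics/s6.png",c)
```

```text
0.0 456.4 159.6 halfw50mm px 18.0
0.03 459.7 150.8 halfw50mm px 18.4
0.06 463.1 141.7 halfw50mm px 18.8
0.09 466.7 132.2 halfw50mm px 19.2
0.12 470.4 122.4 halfw50mm px 19.6
0.15 474.2 112.3 halfw50mm px 20.1
0.18 478.2 101.7 halfw50mm px 20.6
0.21 482.4 90.8 halfw50mm px 21.0
0.24 486.7 79.4 halfw50mm px 21.5
0.27 491.2 67.5 halfw50mm px 22.1
0.3 495.8 55.1 halfw50mm px 22.6
0.33 500.7 42.2 halfw50mm px 23.2
0.36 505.8 28.8 halfw50mm px 23.8
0.39 511.1 14.8 halfw50mm px 24.5
0.42 516.6 0.1 halfw50mm px 25.2
0.45 522.4 -15.3 halfw50mm px 25.9
```

View pics/s6.png

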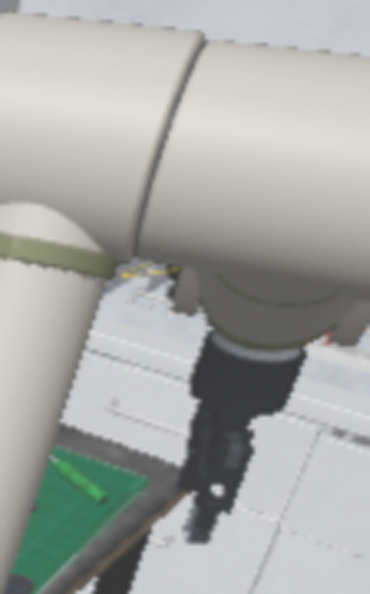

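The crop shows the wrist is about 50 mm in radius from 0.18 m above the TCP. That's tight to the right eyepiece, so I'll enter the stub with the bar yawed clockwise-outward, then ease the free lever away as I slide the bar on.

```bash
cat >> h.py <<'E'
Pv=np.array([.5745,-.317])
def S_(s,phi,z=.0567): return np.r_[Pv+s*np.array([np.cos(phi),np.sin(phi)]),z]
def wrap(a): return (a+np.pi)%(2*np.pi)-np.pi
E
python3 - <<'E'
from h import *
print(bot.sense()["t"]); goto([.37,-.26,.2],-.25); goto([.390,-.194,.10],2.645-np.pi);goto([.390,-.194,.0567],2.645-np.pi)
E
```

```text
9.3
travel cm [-6.0556 -2.8464  3.9316] spin 0.2568
travel cm [-4.0113 -9.4323 13.9319] spin 0.5034
travel cm [-4.0114 -9.4322 18.2619] spin 0.5034
```

Request:
move_arm(
  motion=[
    {"travel": [-3,-1,2],"spin": 0.12,"grip": 1},
    {"travel": [-6,-2.8,4],"spin": 0.24,"grip": 1},
    {"travel": [-5.5,-5.5,7],"spin": 0.36,"grip": 1},
    {"travel": [-4.7,-8,11],"spin": 0.48,"grip": 1},
    {"travel": [-4,-9.4,14],"spin": 0.503,"grip": 1},
    {"travel": [-4,-9.4,16],"spin": 0.503,"grip": 1},
    {"travel": [-4,-9.4,17.5],"spin": 0.503,"grip": 1},
    {"travel": [-4,-9.4,18.3],"spin": 0.503,"grip": 1},
    {"travel": [-4,-9.4,18.3],"spin": 0.503,"grip": 1},
    {"travel": [-4,-9.4,18.3],"spin": 0.503,"grip": 1},
  ],
)

```text
t: 10.3
eef_pos: [0.3904, -0.1947, 0.0569]
orientation: [3.045, -0.772, 0.002]
force: [0.2, -0.9, -2.7]
width: 0.0184
finger_force: 59.4
```

Run:
```python
from h import *
s,p0,r=pose(); print(s["t"],p0,theta(),s["force"],s["effort"])
p=grab_frame("wrist"); cv2.imwrite("pics/w7.png",p["frame"])
for k in("stub_tip","lever_axis","bar_mouth"):
    for m in models.mark_of(p,k)[:1]: print(k,m,atz(p,m["uv"],.062))
goto([.4178,-.2095,.0567],2.645-np.pi); goto([.4398,-.2214,.0567],2.645-np.pi)
print(proj(p,[[.4978,-.2528,.062],S_(.055,2.445,.062)]))
```

```text
10.3 [ 0.3904 -0.1947  0.0569] -0.49636048598965565 [ 0.1652 -0.8962 -2.6986] [  0.0197 -37.8905 -13.9203  -0.0059   0.0202   0.    ]
bar_mouth {'uv': [255.9, 89.1], 'confidence': 0.62} [ 0.4578 -0.2307  0.062 ]
travel cm [3.1255 0.0019 0.0242] spin 0.0003
travel cm [5.6267 0.0007 0.0275] spin 0.0003
[[ 256.6716  -42.0878]
 [ 284.214  -200.5289]]
```

View pics/w7.png

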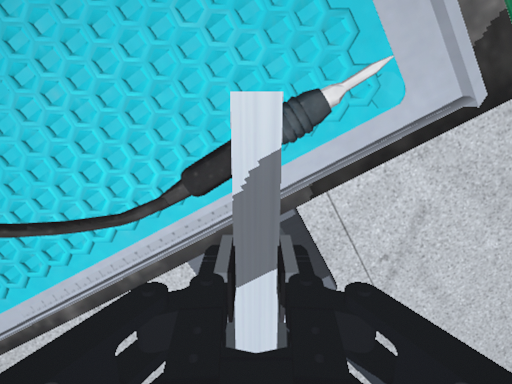

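The bar clears the soldering iron handle at (190–330,90–190). The stub is still out of frame, but its projected column is 256.7, so the bar is aligned with it. I'll advance to just short of the tip and measure it there.

Request:
move_arm(
  motion=[
    {"travel": [1.0,0,0],"spin": 0,"grip": 1},
    {"travel": [2,0,0],"spin": 0,"grip": 1},
    {"travel": [2.7,0,0],"spin": 0,"grip": 1},
    {"travel": [3.1,0,0.02],"spin": 0,"grip": 1},
    {"travel": [3.1,0,0.02],"spin": 0,"grip": 1},
  ],
)

```text
t: 11.0
eef_pos: [0.4178, -0.2094, 0.056]
orientation: [3.045, -0.771, 0.0]
force: [0.6, -0.6, -2.5]
width: 0.0183
finger_force: 59.4
```

Run:
```python
from h import *
s,p0,r=pose(); print(s["t"],p0,theta(),s["force"],s["effort"])
p=grab_frame("wrist"); cv2.imwrite("pics/w8.png",p["frame"])
for k in("stub_tip","bar_mouth"):
    for m in models.mark_of(p,k)[:2]: print(k,m,atz(p,m["uv"],.062))
for x in models.regions_of(p,"clamp_lever")[:2]:
    print(x["bbox"],x["confidence"],x["pixels"].sum()); px=x["pixels"]
    for v in range(0,100,6):
        u=np.nonzero(px[v])[0]
        if len(u): print(v,u.min(),u.max(),u.mean())
print("pred",proj(p,[[.4978,-.2528,.062],S_(.055,2.445,.062),S_(.075,2.445,.062)]))
# raw look at gray stub: print bright low-saturation spans
hsv=cv2.cvtColor(p["frame"],cv2.COLOR_BGR2HSV)
for v in range(0,90,6): 
    u=np.nonzero((hsv[v,180:340,1]<70))[0]+180; print(v,u.min() if len(u) else None,u.max() if len(u) else None,len(u))
```

```text
11.0 [ 0.4178 -0.2094  0.056 ] -0.4960532807693869 [ 0.6027 -0.6257 -2.5477] [ -0.0025 -41.5133 -15.5703   0.0023   0.0457   0.0235]
stub_tip {'uv': [250.9, 52.0], 'confidence': 0.61} [ 0.4983 -0.2503  0.062 ]
bar_mouth {'uv': [255.7, 89.7], 'confidence': 0.57} [ 0.4851 -0.2452  0.062 ]
[258.4, 28.0, 40.1, 54.8] 0.87 1522
0 247 276 261.5
6 246 275 260.5
12 245 274 259.5
18 244 274 259.0
24 242 272 257.0
30 242 271 256.5
36 241 269 255.0
42 242 268 255.0
48 244 265 254.5
54 254 256 255.0
pred [[257.2861  49.9492]
 [282.9679 -86.6431]
 [270.9076 -22.2879]]
0 248 276 29
6 247 275 29
12 245 274 30
18 244 273 30
24 243 271 29
30 242 270 29
36 241 269 29
42 242 267 26
48 245 264 20
54 None None 0
60 None None 0
66 None None 0
72 None None 0
78 None None 0
84 None None 0
```

Request:
move_arm(
  motion=[
    {"travel": [0.5,-0.05,-0.03],"spin": 0,"grip": 1},
    {"travel": [0.9,-0.05,-0.05],"spin": 0,"grip": 1},
    {"travel": [1.3,-0.05,-0.05],"spin": 0,"grip": 1},
    {"travel": [1.6,-0.05,-0.05],"spin": 0,"grip": 1},
    {"travel": [1.9,-0.05,-0.05],"spin": 0,"grip": 1},
    {"travel": [2.1,-0.05,-0.05],"spin": 0,"grip": 1},
    {"travel": [2.1,-0.05,-0.05],"spin": 0,"grip": 1},
  ],
)

```text
t: 11.9
eef_pos: [0.4363, -0.2188, 0.0566]
orientation: [3.045, -0.771, 0.0]
force: [0.4, -0.0, -2.8]
width: 0.0185
finger_force: 59.4
```

```bash
cat > chk.py <<'E'
from h import *
s,p0,r=pose(); print(s["t"],p0,"th",theta(),"F",s["force"],"M",s["moment"],"eff",s["effort"])
print("tool F",r.inv().apply(s["force"]-np.array([0,0,-2.6])))
p=grab_frame("wrist"); hsv=cv2.cvtColor(p["frame"],cv2.COLOR_BGR2HSV)
for x in models.regions_of(p,"clamp_lever")[:1]:
    px=x["pixels"]; print(x["confidence"],px.sum())
    for v in range(0,100,8):
        u=np.nonzero(px[v])[0]
        if len(u): print(v,u.min(),u.max(),u.mean())
b=models.regions_of(p,"extension_bar")
if b:
    for v in (90,92,94,100,120,200):
        u=np.nonzero(b[0]["pixels"][v])[0]
        if len(u): print("bar",v,u.min(),u.max(),u.mean())
d=p0[:2]-Pv; print("s",np.linalg.norm(d),"phi",np.arctan2(d[1],d[0]))
E
python3 chk.py
```

```text
11.9 [ 0.4363 -0.2188  0.0566] th -0.49615867912204714 F [ 0.3753 -0.0405 -2.7516] M [ 0.025  -0.0026 -0.0094] eff [  0.0053 -43.6553 -15.933   -0.002    0.0483   0.0101]
tool F [ 0.3493 -0.1431  0.1516]
0.93 2669
0 260 289 274.5
8 259 288 273.5
16 258 286 272.0
24 256 284 270.0
32 255 283 269.0
40 253 281 267.0
48 251 280 265.5
56 249 278 263.5
64 248 276 262.0
72 246 274 260.0
80 245 272 258.5
88 244 270 257.0
bar 92 231 280 255.5
bar 94 230 282 256.0
bar 100 230 282 256.0
bar 120 230 281 255.5
bar 200 232 279 255.5
s 0.1695900505717678 phi 2.5237856094912594
```

Run:
```python
from h import *
for s,f in((.167,2.56),(.163,2.60),(.145,2.60),(.131,2.60)): goto(S_(s,f),wrap(f-np.pi))
```

```text
travel cm [ 0.2331  0.6371 -0.0125] spin 0.0855
travel cm [ 0.589   1.3218 -0.0126] spin 0.0455
travel cm [ 2.3871  1.4036 -0.0131] spin 0.0455
travel cm [ 3.7857  1.4672 -0.0136] spin 0.0455
```

Request:
move_arm(
  motion=[
    {"travel": [0.3,0.2,0],"spin": 0.01,"grip": 1},
    {"travel": [0.4,0.5,0],"spin": 0.02,"grip": 1},
    {"travel": [0.5,0.8,0],"spin": 0.03,"grip": 1},
    {"travel": [0.6,1.1,0],"spin": 0.04,"grip": 1},
    {"travel": [0.6,1.32,0],"spin": 0.045,"grip": 1},
    {"travel": [0.6,1.32,0],"spin": 0.045,"grip": 1},
    {"travel": [0.6,1.32,0],"spin": 0.045,"grip": 1},
  ],
)

```text
t: 12.75
eef_pos: [0.4352, -0.2335, 0.0567]
orientation: [3.027, -0.84, 0.001]
force: [-0.7, -0.0, -3.2]
width: 0.0183
finger_force: 59.4
```

```bash
python3 chk.py
```

```text
12.75 [ 0.4352 -0.2335  0.0567] th -0.5415508054336513 F [-0.6506 -0.0123 -3.2291] M [ 0.0067 -0.0395  0.0305] eff [ -0.0846 -44.2718 -15.8981  -0.0054   0.0443  -0.0013]
tool F [-0.5516  0.3457  0.6288]
0.77 2976
0 222 281 251.5
8 225 279 252.0
16 238 267 252.5
24 239 267 253.0
32 238 265 251.5
40 238 265 251.5
48 238 265 251.5
56 238 265 251.5
64 238 265 251.5
72 238 265 251.5
80 237 265 251.0
88 237 264 250.5
bar 92 231 281 256.0
bar 94 230 282 256.0
bar 100 230 281 255.5
bar 120 229 282 255.5
bar 200 231 279 255.0
s 0.16244959199192838 phi 2.6016467075781735
```

Request:
move_arm(
  motion=[
    {"travel": [0.4,-0.1,0],"spin": 0,"grip": 1},
    {"travel": [0.8,-0.12,0],"spin": 0,"grip": 1},
    {"travel": [1.2,-0.12,0],"spin": 0,"grip": 1},
    {"travel": [1.6,-0.12,0],"spin": 0,"grip": 1},
    {"travel": [2.0,-0.12,0],"spin": 0,"grip": 1},
    {"travel": [2.3,-0.12,0],"spin": 0,"grip": 1},
    {"travel": [2.6,-0.12,0],"spin": 0,"grip": 1},
    {"travel": [2.8,-0.12,0],"spin": 0,"grip": 1},
    {"travel": [2.8,-0.12,0],"spin": 0,"grip": 1},
  ],
)

```text
t: 13.8
eef_pos: [0.4598, -0.2466, 0.0566]
orientation: [3.027, -0.84, 0.0]
force: [-0.2, 0.1, -2.7]
width: 0.0184
finger_force: 59.4
```

```bash
python3 chk.py
```

```text
13.8 [ 0.4598 -0.2466  0.0566] th -0.5411650495269404 F [-0.1501  0.1289 -2.6895] M [-0.0529  0.0318 -0.007 ] eff [  0.0001 -46.9472 -16.9433  -0.0015   0.0494   0.0079]
tool F [-0.1951 -0.0331  0.0895]
0.91 4117
0 235 278 256.5
8 235 278 256.5
16 235 278 256.5
24 234 277 255.5
32 235 277 256.0
40 235 277 256.0
48 235 277 256.0
56 235 277 256.0
64 236 276 256.0
72 227 285 256.0
80 227 285 256.0
88 243 270 256.5
bar 92 231 281 256.0
bar 94 230 282 256.0
bar 100 229 281 255.0
bar 120 230 281 255.5
bar 200 232 279 255.5
s 0.13454053272802946 phi 2.591038793987895
```

Request:
move_arm(
  motion=[
    {"travel": [0.1,0,0],"spin": 0,"grip": 1},
    {"travel": [0.2,0,0],"spin": 0,"grip": 1},
    {"travel": [0.3,0,0],"spin": 0,"grip": 1},
    {"travel": [0.3,0,0],"spin": 0,"grip": 1},
  ],
)

```text
t: 14.35
eef_pos: [0.4621, -0.248, 0.0565]
orientation: [-3.027, 0.84, 0.001]
force: [-1.3, 0.4, -2.9]
width: 0.0184
finger_force: 59.5
```

```bash
python3 chk.py | grep -v "^bar"
```

```text
14.35 [ 0.4621 -0.248   0.0565] th -0.5412115901254069 F [-1.3263  0.4039 -2.9239] M [-0.0157  0.0892 -0.0713] eff [ -0.0482 -47.3582 -17.3871   0.0142  -0.1613  -0.0006]
tool F [-1.3447  0.3371  0.3247]
0.92 4143
0 235 278 256.5
8 235 278 256.5
16 235 278 256.5
24 235 278 256.5
32 236 278 257.0
40 236 277 256.5
48 236 277 256.5
56 236 277 256.5
64 236 277 256.5
72 236 276 256.0
80 227 285 256.0
88 227 284 255.5
s 0.13188898578737343 phi 2.590618285313188
```

Request:
move_arm(
  motion=[
    {"travel": [0.05,0,0],"spin": 0,"grip": 1},
    {"travel": [0.1,0,0],"spin": 0,"grip": 1},
    {"travel": [0.1,0,0],"spin": 0,"grip": 1},
  ],
)

```text
t: 14.8
eef_pos: [0.4622, -0.2479, 0.0564]
orientation: [-3.026, 0.839, 0.004]
force: [-6.0, 2.9, -0.9]
width: 0.0188
finger_force: 59.7
```

```bash
python3 chk.py | grep -v "^bar"
```

```text
14.8 [ 0.4622 -0.2479  0.0564] th -0.5411653303067052 F [-6.0459  2.854  -0.8711] M [ 0.3366  0.7746 -0.0951] eff [  0.0733 -46.654  -19.357    0.2272  -1.2608  -0.0688]
tool F [-6.657   0.6679 -1.7108]
0.74 4147
0 234 279 256.5
8 235 278 256.5
16 236 278 257.0
24 236 278 257.0
32 236 278 257.0
40 237 278 257.5
48 236 278 257.0
56 236 278 257.0
64 236 277 256.5
72 236 277 256.5
80 227 284 255.5
88 227 285 256.0
s 0.13180615234922094 phi 2.5899805914139318
```

Request:
move_arm(
  squeeze=70,
  motion=[
    {"travel": [-0.03,0.33,0],"spin": -0.025,"grip": 1},
    {"travel": [-0.02,0.66,0],"spin": -0.05,"grip": 1},
    {"travel": [0,0.98,0],"spin": -0.075,"grip": 1},
    {"travel": [0.03,1.31,0],"spin": -0.1,"grip": 1},
    {"travel": [0.06,1.64,0],"spin": -0.125,"grip": 1},
    {"travel": [0.11,1.96,0],"spin": -0.15,"grip": 1},
    {"travel": [0.16,2.29,0],"spin": -0.175,"grip": 1},
    {"travel": [0.22,2.61,0],"spin": -0.2,"grip": 1},
    {"travel": [0.29,2.93,0],"spin": -0.225,"grip": 1},
    {"travel": [0.37,3.25,0],"spin": -0.25,"grip": 1},
    {"travel": [0.45,3.57,0],"spin": -0.275,"grip": 1},
    {"travel": [0.55,3.89,0],"spin": -0.3,"grip": 1},
  ],
)

```text
t: 16.15
eef_pos: [0.4471, -0.2828, 0.0562]
orientation: [-3.115, 0.375, 0.004]
force: [-2.3, 9.6, 0.2]
width: 0.0183
finger_force: 72.5
```

```bash
cat > q.py <<'E'
from h import *
s,p0,r=pose(); d=p0[:2]-Pv; print(s["t"],p0,"th+pi",theta()+np.pi,"s",np.linalg.norm(d),"phi",np.arctan2(d[1],d[0])%(2*np.pi),"toolF",r.inv().apply(s["force"]-np.array([0,0,-2.6])),"M",s["moment"],"J",s["joint_positions"])
E
python3 q.py; python3 chk.py | grep -v "^bar"
```

```text
16.15 [ 0.4471 -0.2828  0.0562] th+pi 2.901866810703454 s 0.13187863179658552 phi 2.879530712461064 toolF [-4.5005 -8.7911 -2.71  ] M [1.5167 0.2017 0.1852] J [-0.7887  0.5428  1.5991  0.0018  1.0041  1.0208]
16.15 [ 0.4471 -0.2828  0.0562] th -0.23972584288633908 F [-2.279   9.597   0.1544] M [1.5167 0.2017 0.1852] eff [ -3.3898 -47.1045 -20.4763  -1.0587  -1.9367   0.57  ]
tool F [-4.5005 -8.7911 -2.71  ]
0.6 4238
0 236 278 257.0
8 235 279 257.0
16 235 279 257.0
24 236 279 257.5
32 235 278 256.5
40 235 277 256.0
48 235 277 256.0
56 234 277 255.5
64 234 277 255.5
72 234 276 255.0
80 224 283 253.5
88 225 283 254.0
s 0.13187863179658552 phi 2.879530712461064
```

Request:
move_arm(
  motion=[
    {"travel": [-0.03,0.33,0],"spin": -0.025,"grip": 1},
    {"travel": [-0.02,0.66,0],"spin": -0.05,"grip": 1},
    {"travel": [0,0.98,0],"spin": -0.075,"grip": 1},
    {"travel": [0.03,1.31,0],"spin": -0.1,"grip": 1},
    {"travel": [0.06,1.64,0],"spin": -0.125,"grip": 1},
    {"travel": [0.11,1.96,0],"spin": -0.15,"grip": 1},
    {"travel": [0.16,2.29,0],"spin": -0.175,"grip": 1},
    {"travel": [0.22,2.61,0],"spin": -0.2,"grip": 1},
    {"travel": [0.29,2.93,0],"spin": -0.225,"grip": 1},
    {"travel": [0.37,3.25,0],"spin": -0.25,"grip": 1},
    {"travel": [0.45,3.57,0],"spin": -0.275,"grip": 1},
    {"travel": [0.55,3.89,0],"spin": -0.3,"grip": 1},
  ],
)

```text
t: 17.5
eef_pos: [0.4431, -0.3218, 0.0561]
orientation: [-3.136, -0.095, 0.004]
force: [-3.0, 8.7, -0.1]
width: 0.0181
finger_force: 72.5
```

```bash
python3 q.py
```

```text
17.5 [ 0.4431 -0.3218  0.0561] th+pi 3.202337345185876 s 0.13147842853281638 phi 3.1780217696222905 toolF [-2.4647 -8.9034 -2.4732] M [1.4872 0.2602 0.3393] J [-0.8449  0.5678  1.5455  0.0014  1.0333  0.6644]
```

Request:
move_arm(
  motion=[
    {"travel": [-0.01,0.26,0],"spin": -0.02,"grip": 1},
    {"travel": [0.0,0.53,0],"spin": -0.04,"grip": 1},
    {"travel": [0.02,0.79,0],"spin": -0.06,"grip": 1},
    {"travel": [0.04,1.05,0],"spin": -0.08,"grip": 1},
    {"travel": [0.07,1.31,0],"spin": -0.1,"grip": 1},
    {"travel": [0.09,1.57,0],"spin": -0.12,"grip": 1},
  ],
)

```text
t: 18.1
eef_pos: [0.445, -0.3381, 0.0561]
orientation: [-3.125, -0.283, 0.003]
force: [-2.9, 5.0, -2.2]
width: 0.0181
finger_force: 72.3
```

```bash
python3 q.py
```

```text
18.1 [ 0.445  -0.3381  0.0561] th+pi 3.3220765829366394 s 0.13123810861254828 phi 3.302723652566748 toolF [-1.9422 -5.4338 -0.4034] M [0.9066 0.4018 0.2484] J [-0.8617  0.5825  1.5136  0.0005  1.0495  0.5283]
```

Request:
move_arm(
  motion=[
    {"travel": [0,0.2,0],"spin": -0.015,"grip": 1},
    {"travel": [0.01,0.4,0],"spin": -0.03,"grip": 1},
    {"travel": [0.02,0.59,0],"spin": -0.045,"grip": 1},
    {"travel": [0.03,0.79,0],"spin": -0.06,"grip": 1},
  ],
)

```text
t: 18.5
eef_pos: [0.447, -0.3468, 0.0563]
orientation: [-3.118, -0.376, 0.002]
force: [-2.9, 2.5, -3.4]
width: 0.0179
finger_force: 72.1
```

```bash
python3 q.py
```

```text
18.5 [ 0.447  -0.3468  0.0563] th+pi 3.3816230270614422 s 0.13095433460766673 phi 3.371246352605745 toolF [-2.1768 -3.153   0.7622] M [0.4228 0.5666 0.1428] J [-0.869   0.5909  1.4946 -0.0002  1.0577  0.4619]
```

Request:
move_arm(
  motion=[
    {"travel": [0,0.13,0],"spin": -0.01,"grip": 1},
    {"travel": [0,0.26,0],"spin": -0.02,"grip": 1},
    {"travel": [0.01,0.39,0],"spin": -0.03,"grip": 1},
    {"travel": [0.01,0.52,0],"spin": -0.04,"grip": 1},
  ],
)

```text
t: 18.9
eef_pos: [0.4487, -0.3526, 0.0567]
orientation: [3.11, 0.437, 0.0]
force: [-3.5, 0.3, -4.4]
width: 0.018
finger_force: 72.0
```

```bash
python3 q.py
```

```text
18.9 [ 0.4487 -0.3526  0.0567] th+pi 3.4209915695899005 s 0.1307220903303661 phi 3.417595802641721 toolF [-3.286  -1.2112  1.8104] M [0.0112 0.618  0.0666] J [-0.8733  0.5963  1.4813 -0.0003  1.0634  0.4183]
```

Request:
move_arm(
  motion=[
    {"travel": [-0.03,0.13,0],"spin": -0.01,"grip": 1},
    {"travel": [-0.03,0.26,0],"spin": -0.02,"grip": 1},
    {"travel": [-0.03,0.39,0],"spin": -0.03,"grip": 1},
    {"travel": [-0.03,0.39,0],"spin": -0.03,"grip": 1},
  ],
)

```text
t: 19.3
eef_pos: [0.4499, -0.3565, 0.0569]
orientation: [3.103, 0.483, 0.002]
force: [-0.7, 0.5, -3.2]
width: 0.0179
finger_force: 72.2
```

```bash
python3 q.py; python3 chk.py | grep -v "^bar"
```

```text
19.3 [ 0.4499 -0.3565  0.0569] th+pi 3.4506041955387974 s 0.13071843222057739 phi 3.448685400439259 toolF [-0.5616 -0.704   0.6178] M [-0.1012  0.0823 -0.0341] J [-0.8764  0.6002  1.472   0.0003  1.0679  0.3853]
19.3 [ 0.4499 -0.3565  0.0569] th 0.3090115419490044 F [-0.7484  0.4992 -3.2192] M [-0.1012  0.0823 -0.0341] eff [  0.3556 -52.0127 -18.3482   0.1214   0.0393  -0.1357]
tool F [-0.5616 -0.704   0.6178]
0.81 4131
0 232 274 253.0
8 231 274 252.5
16 231 274 252.5
24 232 274 253.0
32 232 274 253.0
40 232 274 253.0
48 232 274 253.0
56 232 273 252.5
64 233 273 253.0
72 233 273 253.0
80 225 282 253.5
88 225 282 253.5
s 0.13071843222057739 phi -2.8344999067403274
```

Request:
move_arm(
  motion=[
    {"travel": [0,0.1,0],"spin": -0.008,"grip": 1},
    {"travel": [0,0.2,0],"spin": -0.015,"grip": 1},
    {"travel": [0,0.3,0],"spin": -0.023,"grip": 1},
    {"travel": [0.01,0.4,0],"spin": -0.03,"grip": 1},
  ],
)

```text
t: 19.85
eef_pos: [0.4508, -0.3599, 0.0566]
orientation: [-3.096, -0.531, -0.0]
force: [0.2, -0.2, -2.8]
width: 0.0181
finger_force: 72.2
```

```bash
python3 q.py
```

```text
19.85 [ 0.4508 -0.3599  0.0566] th+pi 3.481039140870172 s 0.13086777879679803 phi 3.4752240869213784 toolF [0.1252 0.2705 0.2166] M [ 0.0241  0.0069 -0.0595] J [-0.8788  0.605   1.4627  0.0001  1.074   0.3525]
```

Request:
move_arm(
  motion=[
    {"travel": [0,0.1,0],"spin": -0.008,"grip": 1},
    {"travel": [0,0.2,0],"spin": -0.015,"grip": 1},
    {"travel": [0,0.3,0],"spin": -0.023,"grip": 1},
    {"travel": [0,0.3,0],"spin": -0.023,"grip": 1},
  ],
)

```text
t: 20.25
eef_pos: [0.4517, -0.3624, 0.0565]
orientation: [-3.09, -0.566, 0.0]
force: [1.0, 1.0, -1.9]
width: 0.0185
finger_force: 72.3
```

```bash
python3 q.py;  python3 chk.py | grep -v "^bar"
```

```text
20.25 [ 0.4517 -0.3624  0.0565] th+pi 3.503739693170825 s 0.13089921728355144 phi 3.495887805845089 toolF [ 1.3267 -0.567  -0.6819] M [ 0.2802 -0.0271  0.0841] J [-0.8806  0.6084  1.4554  0.0003  1.0784  0.3279]
20.25 [ 0.4517 -0.3624  0.0565] th 0.36214703958103195 F [ 1.04    0.9998 -1.9176] M [ 0.2802 -0.0271  0.0841] eff [ -0.7642 -52.4687 -19.0842  -0.2114  -0.2734  -0.0398]
tool F [ 1.3267 -0.567  -0.6819]
0.61 4122
0 232 275 253.5
8 232 274 253.0
16 232 274 253.0
24 232 274 253.0
32 232 274 253.0
40 232 274 253.0
48 233 273 253.0
56 233 273 253.0
64 232 273 252.5
72 232 273 252.5
80 223 281 252.0
88 223 281 252.0
s 0.13089921728355144 phi -2.787297501334497
```

Request:
move_arm(
  motion=[
    {"travel": [0,0.1,0],"spin": -0.008,"grip": 1},
    {"travel": [0,0.2,0],"spin": -0.015,"grip": 1},
    {"travel": [0.01,0.3,0],"spin": -0.023,"grip": 1},
    {"travel": [0.01,0.3,0],"spin": -0.023,"grip": 1},
  ],
)

```text
t: 20.8
eef_pos: [0.4524, -0.364, 0.0563]
orientation: [-3.08, -0.602, 0.002]
force: [-1.9, 8.3, 0.7]
width: 0.0183
finger_force: 72.6
```

```bash
python3 q.py
```

```text
20.8 [ 0.4524 -0.364   0.0563] th+pi 3.527379794672207 s 0.1308176927467714 phi 3.5089950711099807 toolF [ 1.3402 -8.4091 -3.248 ] M [1.3303 0.2426 0.1584] J [-0.8816  0.6119  1.4489  0.0008  1.0846  0.303 ]
```

Request:
move_arm(
  motion=[
    {"travel": [0,0.02,0],"spin": 0.004,"grip": 1},
    {"travel": [0,0.02,0],"spin": 0.004,"grip": 1},
    {"travel": [0,0.02,0],"spin": 0.004,"grip": 1},
  ],
)

```text
t: 21.1
eef_pos: [0.4524, -0.3639, 0.0563]
orientation: [-3.081, -0.595, 0.002]
force: [-1.6, 8.0, 1.1]
width: 0.0185
finger_force: 72.6
```

```bash
python3 q.py
```

```text
21.1 [ 0.4524 -0.3639  0.0563] th+pi 3.523474111658783 s 0.13081285143276095 phi 3.508282378324679 toolF [ 1.5315 -8.0677 -3.712 ] M [1.4685 0.1888 0.2987] J [-0.8815  0.6119  1.4487  0.0008  1.0851  0.307 ]
```

Request:
move_arm(
  motion=[
    {"travel": [0,0.02,0],"spin": -0.004,"grip": 1},
    {"travel": [0,0.03,0],"spin": -0.008,"grip": 1},
    {"travel": [0,0.03,0],"spin": -0.008,"grip": 1},
    {"travel": [0,0.03,0],"spin": -0.008,"grip": 1},
  ],
)

```text
t: 21.5
eef_pos: [0.4525, -0.3642, 0.0563]
orientation: [-3.078, -0.607, 0.002]
force: [-2.7, 8.6, -0.2]
width: 0.0181
finger_force: 72.6
```

```bash
python3 q.py
```

```text
21.5 [ 0.4525 -0.3642  0.0563] th+pi 3.53116698086043 s 0.1308088565373661 phi 3.510779488166643 toolF [ 0.7633 -8.9807 -2.3993] M [1.4631 0.256  0.1495] J [-0.8818  0.6123  1.4479  0.001   1.0855  0.299 ]
```

Request:
move_arm(
  motion=[
    {"travel": [0,-0.1,0],"spin": 0.004,"grip": 1},
    {"travel": [0,-0.2,0],"spin": 0.008,"grip": 1},
    {"travel": [-0.05,-0.25,0],"spin": 0.008,"grip": 1},
    {"travel": [-0.1,-0.25,0],"spin": 0.008,"grip": 1},
  ],
)

```text
t: 21.9
eef_pos: [0.4513, -0.3638, 0.0566]
orientation: [-3.085, -0.595, -0.0]
force: [0.2, 3.7, -2.5]
width: 0.018
finger_force: 72.2
```

```bash
python3 q.py;  python3 chk.py | grep -v "^bar"
```

```text
21.9 [ 0.4513 -0.3638  0.0566] th+pi 3.522644404214837 s 0.13182352925640065 phi 3.5046308555713956 toolF [ 1.6086 -3.3923 -0.07  ] M [ 0.683  -0.1108  0.1903] J [-0.8827  0.6089  1.4542  0.0003  1.0786  0.3069]
21.9 [ 0.4513 -0.3638  0.0566] th 0.3810517506250437 F [ 0.2316  3.7472 -2.529 ] M [ 0.683  -0.1108  0.1903] eff [ -2.0149 -52.9325 -19.882   -0.6501  -0.6827   0.1412]
tool F [ 1.6086 -3.3923 -0.07  ]
0.72 4082
0 235 276 255.5
8 234 276 255.0
16 234 276 255.0
24 234 276 255.0
32 234 276 255.0
40 234 276 255.0
48 234 275 254.5
56 234 275 254.5
64 234 275 254.5
72 232 274 253.0
80 225 283 254.0
88 237 281 259.0
s 0.13182352925640065 phi -2.7785544516081906
```

Request:
move_arm(
  motion=[
    {"travel": [0,-0.08,0],"spin": -0.003,"grip": 1},
    {"travel": [-0.1,-0.12,0],"spin": -0.006,"grip": 1},
    {"travel": [-0.3,-0.12,0],"spin": -0.006,"grip": 1},
    {"travel": [-0.5,-0.12,0],"spin": -0.006,"grip": 1},
    {"travel": [-0.5,-0.12,0],"spin": -0.006,"grip": 1},
  ],
)

```text
t: 22.55
eef_pos: [0.4459, -0.3651, 0.0567]
orientation: [3.083, 0.603, 0.0]
force: [-0.5, 0.2, -3.1]
width: 0.0186
finger_force: 72.2
```

```bash
python3 q.py;  python3 chk.py | grep -v "^bar"
```

```text
22.55 [ 0.4459 -0.3651  0.0567] th+pi 3.5279229506274032 s 0.13728108940934688 phi 3.4991813245183296 toolF [-0.4372 -0.3598  0.5293] M [ 0.0016 -0.0336  0.0276] J [-0.8913  0.604   1.4645 -0.0002  1.0727  0.2933]
22.55 [ 0.4459 -0.3651  0.0567] th 0.38633029703761007 F [-0.5405  0.1684 -3.1294] M [ 0.0016 -0.0336  0.0276] eff [ -0.0949 -52.4289 -18.4013  -0.0465  -0.0057  -0.0355]
tool F [-0.4372 -0.3598  0.5293]
s 0.13728108940934688 phi -2.7840039826612566
```

Request:
move_arm(
  motion=[
    {"travel": [-0.5,0,0],"spin": 0,"grip": 1},
    {"travel": [-1,-0.02,0],"spin": 0,"grip": 1},
    {"travel": [-1.5,-0.03,0],"spin": 0,"grip": 1},
    {"travel": [-2,-0.04,0],"spin": 0,"grip": 1},
    {"travel": [-2,-0.04,0],"spin": 0,"grip": 1},
  ],
)

```text
t: 23.2
eef_pos: [0.4268, -0.3722, 0.0567]
orientation: [-3.083, -0.602, 0.0]
force: [-0.2, 0.4, -2.9]
width: 0.0183
finger_force: 72.2
```

```bash
python3 q.py;  python3 chk.py | grep -v "^bar"
```

```text
23.2 [ 0.4268 -0.3722  0.0567] th+pi 3.527525266278336 s 0.1576798106786559 phi 3.4991653328520034 toolF [-0.0775 -0.4699  0.2628] M [ 0.0004 -0.0658  0.0138] J [-0.9261  0.5906  1.4938 -0.0001  1.0574  0.2588]
23.2 [ 0.4268 -0.3722  0.0567] th 0.38593261268854306 F [-0.2488  0.4062 -2.8627] M [ 0.0004 -0.0658  0.0138] eff [ -0.2964 -51.5041 -18.0034  -0.064   -0.014   -0.0913]
tool F [-0.0775 -0.4699  0.2628]
0.63 3315
0 226 289 257.5
8 227 289 258.0
16 230 286 258.0
24 244 282 260.15625
32 244 271 257.5
40 243 271 257.0
48 243 270 256.5
56 243 270 256.5
64 243 270 256.5
72 243 270 256.5
80 243 269 256.0
88 242 269 255.5
s 0.1576798106786559 phi -2.784019974327583
```

Request:
move_arm(
  motion=[
    {"travel": [-0.6,0,0],"spin": 0,"grip": 1},
    {"travel": [-1.2,0,0],"spin": 0,"grip": 1},
    {"travel": [-1.8,0,0],"spin": 0,"grip": 1},
    {"travel": [-2.4,0,0],"spin": 0,"grip": 1},
    {"travel": [-3.2,0,0],"spin": 0,"grip": 1},
    {"travel": [-4.2,0,0],"spin": 0,"grip": 1},
    {"travel": [-5.2,0,0],"spin": 0,"grip": 1},
    {"travel": [-5.2,0,0],"spin": 0,"grip": 1},
  ],
)

```text
t: 24.15
eef_pos: [0.3781, -0.3921, 0.0567]
orientation: [-3.083, -0.602, 0.0]
force: [-0.4, -0.2, -2.9]
width: 0.0179
finger_force: 72.2
```

```bash
python3 q.py
python3 - <<'E'
from h import *
p=grab_frame("wrist")
for x in models.regions_of(p,"clamp_lever")[:1]: print(x["confidence"],x["bbox"])
for m in models.mark_of(p,"stub_tip")[:1]: print(m,atz(p,m["uv"],.062))
goto([.37,-.38,.20]); goto([.345,-.15,.22],.55); goto([.345,0,.22],.7)
E
```

```text
24.15 [ 0.3781 -0.3921  0.0567] th+pi 3.526932122680517 s 0.21025154967728776 phi 3.5066089570683645 toolF [-0.4581  0.0495  0.27  ] M [-0.0105 -0.0399 -0.0245] J [-1.0209  0.5616  1.5567 -0.0002  1.0235  0.1647]
travel cm [ -0.4306  -1.419  -14.3322] spin 0
travel cm [  5.9247 -23.6643 -16.3344] spin -0.1635
travel cm [ 11.5794 -37.5576 -16.3355] spin -0.3135
```

Request:
move_arm(
  motion=[
    {"travel": [-0.2,-0.5,-4],"spin": 0,"grip": 1},
    {"travel": [-0.4,-1.2,-8.5],"spin": 0,"grip": 1},
    {"travel": [-0.4,-1.4,-13],"spin": 0,"grip": 1},
    {"travel": [1,-5,-16],"spin": -0.05,"grip": 1},
    {"travel": [2.4,-9.5,-16.3],"spin": -0.1,"grip": 1},
    {"travel": [3.7,-14,-16.3],"spin": -0.15,"grip": 1},
    {"travel": [5,-18.8,-16.3],"spin": -0.17,"grip": 1},
    {"travel": [6,-23.6,-16.3],"spin": -0.17,"grip": 1},
    {"travel": [7.8,-28,-16.3],"spin": -0.2,"grip": 1},
    {"travel": [9.5,-32.5,-16.3],"spin": -0.25,"grip": 1},
    {"travel": [11.6,-37.5,-16.3],"spin": -0.313,"grip": 1},
    {"travel": [11.6,-37.5,-16.3],"spin": -0.313,"grip": 1},
  ],
)

```text
t: 25.5
eef_pos: [0.3441, 0.0045, 0.2198]
orientation: [-2.945, -1.09, -0.001]
force: [0.3, -1.0, -2.2]
width: 0.0183
finger_force: 72.2
```

Run:
```python
from h import *
s,p0,r=pose(); print(s["t"],p0,theta(),s["force"])
t=grab_frame("top"); cv2.imwrite("pics/t9.png",t["frame"])
for k in("stub_tip","lever_axis"):
    for m in models.mark_of(t,k)[:1]: print(k,m,atz(t,m["uv"],.062))
print("pred tip closed",proj(t,S_(.1,3.515,.062)),"open",proj(t,S_(.1,2.445,.062)))
goto([.4417,.0252,.10],.70)
```

```text
25.5 [0.3441 0.0045 0.2198] 0.7091611018323281 [ 0.318  -1.0376 -2.1863]
stub_tip {'uv': [362.1, 232.3], 'confidence': 0.7} [ 0.4702 -0.3518  0.062 ]
lever_axis {'uv': [351.3, 200.6], 'confidence': 0.62} [ 0.5637 -0.3224  0.062 ]
pred tip closed [[362.5516 228.491 ]] open [[328.3329 222.7814]]
travel cm [ 8.9976  4.2552 11.9825] spin 0.0012
```

Request:
move_arm(
  motion=[
    {"travel": [3,1.4,0],"spin": 0,"grip": 1},
    {"travel": [6.5,3,1],"spin": 0,"grip": 1},
    {"travel": [9,4.25,4],"spin": 0,"grip": 1},
    {"travel": [9,4.25,8.5],"spin": 0,"grip": 1},
    {"travel": [9,4.25,13],"spin": 0,"grip": 1},
    {"travel": [9,4.25,16.5],"spin": 0,"grip": 1},
    {"travel": [9,4.25,19],"spin": 0,"grip": 1},
    {"travel": [9,4.25,20.3],"spin": 0,"grip": 1},
    {"travel": [9,4.25,20.9],"spin": 0,"grip": 1},
    {"travel": [9,4.25,21.2],"spin": 0,"grip": 1},
    {"travel": [9,4.25,21.2],"spin": 0,"grip": 1},
  ],
)

```text
t: 26.75
eef_pos: [0.4419, 0.0243, 0.0078]
orientation: [2.952, 1.075, 0.001]
force: [-0.6, 0.3, -1.7]
width: 0.0182
finger_force: 72.1
```

Request:
move_arm(
  motion=[
    {"travel": [0,0,0.1],"spin": 0,"grip": 1},
    {"travel": [0,0,0.2],"spin": 0,"grip": 1},
    {"travel": [0,0,0.25],"spin": 0,"grip": 1},
    {"travel": [0,0,0.25],"spin": 0,"grip": 1},
  ],
)

```text
t: 27.15
eef_pos: [0.4416, 0.0251, 0.0053]
orientation: [2.951, 1.077, 0.0]
force: [1.1, -0.1, -2.8]
width: 0.0182
finger_force: 72.1
```

Request:
move_arm(
  motion=[
    {"travel": [0,0,0.05],"spin": 0,"grip": 1},
    {"travel": [0,0,0.1],"spin": 0,"grip": 1},
    {"travel": [0,0,0.1],"spin": 0,"grip": 1},
  ],
)

```text
t: 27.45
eef_pos: [0.4416, 0.0251, 0.0047]
orientation: [2.951, 1.077, 0.001]
force: [-1.7, 1.0, 7.6]
width: 0.0183
finger_force: 73.5
```

Request:
move_arm(
  motion=[
    {"travel": [0,0,-0.03],"spin": 0,"grip": 0.2},
    {"travel": [0,0,-0.05],"spin": 0,"grip": 0.1},
    {"travel": [0,0,-0.05],"spin": 0,"grip": 0},
    {"travel": [0,0,-0.05],"spin": 0,"grip": -0.1},
    {"travel": [0,0,-0.05],"spin": 0,"grip": -0.1},
    {"travel": [0,0,-1],"spin": 0,"grip": -0.1},
    {"travel": [0,0,-3],"spin": 0,"grip": -0.1},
    {"travel": [0,0,-7],"spin": 0,"grip": -0.1},
    {"travel": [-2,0,-12],"spin": 0,"grip": -0.1},
    {"travel": [-4,0,-17],"spin": 0,"grip": -0.1},
    {"travel": [-4,0,-18],"spin": 0,"grip": -0.1},
    {"travel": [-4,0,-18],"spin": 0,"grip": -0.1},
  ],
)

```text
t: 28.65
eef_pos: [0.4115, -0.0012, 0.1871]
orientation: [2.948, 1.075, 0.008]
force: [-0.2, -0.6, -0.5]
width: 0.0473
finger_force: 0.0
```

Run:
```python
from h import *
s,p0,r=pose(); print(s["t"],p0,s["width"],s["force"])
w=grab_frame("wrist"); barfit(w,ztop=.02); t=grab_frame("top"); barfit(t,ztop=.015)
for k in("stub_tip","marker","calipers","hex_key_block","flux_tub","paste_jar"):
    for m in models.mark_of(t,k)[:1]: print(k,m,atz(t,m["uv"],.062 if k=="stub_tip" else .015))
```

```text
28.65 [ 0.4115 -0.0012  0.1871] 0.04729940809241121 [-0.2427 -0.6262 -0.5291]
extension_bar 0.98 3472 rect ((0.44118571281433105, 0.02481808513402939), (0.15092670917510986, 0.0219125933945179), 39.843017578125) mean [0.445  0.0281]
none
stub_tip {'uv': [362.9, 232.1], 'confidence': 0.62} [ 0.4708 -0.3542  0.062 ]
marker {'uv': [225.9, 187.2], 'confidence': 0.63} [0.6083 0.0515 0.015 ]
calipers {'uv': [241.2, 165.5], 'confidence': 0.62} [0.6761 0.005  0.015 ]
hex_key_block {'uv': [156.0, 226.7], 'confidence': 0.77} [0.4867 0.2614 0.015 ]
flux_tub {'uv': [127.5, 225.8], 'confidence': 0.55} [0.4891 0.3472 0.015 ]
paste_jar {'uv': [335.1, 155.5], 'confidence': 0.5} [ 0.7094 -0.2865  0.015 ]
```

The bar lies flat on the bench, the clamp is shut and the arm is clear of everything.

```bash
python3 -c "
from station import sign_off
print(sign_off())"
```

```text
the job is handed in; nothing more can be done
None
```

The clamp is shut: the lever was swung past its dead point and pressed onto its stop at about 9 N, and the bar was then pulled off and laid flat back at its starting spot; the last camera check showed the lever still closed and nothing clearly moved, and the job is handed in at about 29 s.

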